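Clamp a sample vial with the winged key

ROBOT

A 6-joint arm with a two-finger parallel gripper is mounted at the origin on a cart in front of the work surface, level with it; the furniture and walls round the work are solid. World frame = base frame: x ahead of the robot, y to its left, z up, the work surface at z = 0. Lengths are in m, angles in degrees, forces in N, time in s.
With the tool pointing down it reaches from about 0.375 to 0.9 m from the base axis. Payload 3.1 kg.
Tool frame: the origin (TCP) lies midway between the tips of the shut fingers; the grasp point (between the pads) lies bot.hold_point_z behind it (bot.hold_point_z is the distance from the TCP to the grasp point, in m); z points along the fingers, y is the direction in which the jaws open and shut (so a half turn about z gives the same grasp; the last joint's range is limited). The gripper opens to 87 mm and grips with 3 to 60 N. Pads are 19 mm wide; open, the fingers measure 117 mm over their backs; the gripper's body (75 mm by 190 mm) begins 51 mm behind the grasp point.
Start: joints at [58.184, 30.224, 82.088, -0, 67.689, -10.227], TCP at [0.23, 0.581, 0.19] pointing down, gripper open.
Joint ranges: [-176.69, 176.69], [-43.24, 126.21], [12.49, 139.97], [-82, 262], [0, 151.66], [-163.58, 163.58]. Speed limits (degrees/s): [159.86, 159.86, 180, 180, 180, 180].

INTERFACE

Orientations are given as a 3x3 rotation matrix whose columns are the frame's x, y, z axes.
In Python, from rig import bot, vision gives the robot as it stands.
- The arm moves only by the shell command python3 -m inch 'ROWS'. ROWS is JSON, a list of rows, each a list of 5 numbers: the finger opening in mm, from 0 to 87, then the shift along the tool's x, y, z in mm, then the turn about the tool's z in rad. In form: [[hand, dx, dy, dz, roll], ...]. A call has 1 to 8 rows; each row is the pose to reach, as a shift and turn from the pose measured when the call began, along the tool's axes at that moment; what a row does not reach only later rows make up. A row lasts 1/10 s, in which the tool goes at most 50 mm and 8.59 degrees, less where a joint would pass 70% of its speed; a pose out of reach is approached as far as the arm can. A call with a gripper value outside its range is refused whole. The fingers move at their own pace and stop on an object; the grip force is fixed at half the most. Time passes only in rows, so rows that repeat a pose let the fingers close. It gives the time, the measured TCP pose, the force and the opening at its end, in the units of the state.
- bot.read_state(): the state, without advancing time (a new reading comes with each control period).
- vision.capture(name): name is "scene" or "top"; returns (picture, depth): 400x640x3 uint8, red, green, blue; 400x640 float32, m along the optical axis (not along the pixel's ray), 0 where there is no reading.
- vision.camera_model(name): a dict with "intrinsics" (3x3 intrinsics, pixels), "dist" ([k1, k2, p1, p2, k3] as OpenCV has them; the pictures are not rectified), "camera_from_world" (4x4, takes a point from world to camera coordinates). Camera axes: x right, y down, z forward; pixel columns grow to the right and rows downward; lengths in m; the calibration is good to about 2 mm. A picture is of the moment at which its call begins. camera_model takes no time and is no camera call.
- bot.hand_in(): hands the job in, once; it reports no verdict.
The state is a dict: "time_s": time; "joint_positions": joint angles; "qvel": joint speeds; "tau": joint torques, N m; "position": TCP position; "tcp_rot": TCP orientation; "force": force on the tool from outside, world axes, zero at the start; "moment": the same for the moment, N m; "opening": opening from 0.0 (shut) to 1.0 (fully open).
Only numpy, scipy, OpenCV 4.12 (cv2) and the standard library are available. Lean on these libraries where they do the work, as an engineer would, in place of code of your own. Each camera call takes 0.05 s, during which the arm holds its last target. There are 200 camera calls.

TASK

Stand the blue-capped sample vial upright in the bench clamp, between the sprung pad and the vee, and let go of it. Then turn the black winged key clockwise by feel until the pad holds the glass snugly, and stop there: do not squeeze the glass hard, and do not push against the back plate that the wings sweep past. Close the jaw only by its key, and leave the other vials standing where they are.

Things in the scene. Friction and masses are not known exactly. Their poses are not given: they have to be found in the camera images.
- vial_0_centre (a point): Centre (half-way up) of the loose glass sample vial with the BLUE cap: an upright cylinder 50 mm high, its glass body 22 mm across up to 39 mm, the cap 24 mm across above that. Its bottom is 25 mm below this point. z is its axis. 14 to 25 g. A microscope 350 mm tall stands behind the vials (x > 0.54 m, y 0.05 to 0.26 m): come to them from the robot's side, not by a wide swing past it.
- vial_1_centre (a point): Centre of the like vial with the GREEN cap: not wanted, leave it standing.
- vial_2_centre (a point): Centre of the like vial with the WHITE cap: not wanted, leave it standing.
- nest (a point): Middle of the place for the vial, on top of the clamp's blue bed (12 mm above the bench; clamp 132 x 168 mm, immovable). +x points to the vee anvil (jaws 17 mm wide, 33 mm high), -x to the sprung pad, z up. Jaws shut along x; both y sides are open for fingers to 50 mm. A seated vial ends with its axis within 4.5 mm of this point in x: the anvil's setting differs and is not given.
- pad_face (a point): Centre of the flat rubber face of the moving jaw's sprung pad (16 mm wide, 26 mm high), looking along +x at the vial, 19 mm above the bed. Pad face to vee leaves 4 to 13.5 mm more than the glass body at the start; a vial axis 13.1 mm in front of this face always fits (2.1 mm free to the pad). The pad yields 1 mm per 15 N, 6 mm at most.
- key_grip (a point): On the upright axis of the black winged key, 10 mm below the top of its wings. The wings are one plate along this point's x: 46 mm tip to tip, 9 mm thick (y), 22 mm high; grip it across y from above. At the start wing x stands about 0.6 rad anticlockwise of clamp x, so 0.5 to 1.4 rad clockwise takes it past square to the back plate and on. Grey gear cover 22 mm below this point.
- key (a joint): Turn of the key in rad, growing clockwise from above, 0 to 0.12 at the start. It drives the jaw by rack and pinion, 10 mm per rad. A friction washer (0.12 N m all the way) keeps the key where it is left. The glass meets pad and vee 0.55 to 1.35 rad from zero, not known beforehand; from there the torque climbs 1.5 N m per rad (15 N on the glass per 0.1 rad). Snug is 0.04 to 0.12 N m of climb.
- plate_edge (a point): Top edge of the aluminium back plate, on its face toward the key, straight behind the key (+x of it in the clamp's frame): 29 mm from the key's axis, so the wing tips pass it at 6 mm. The edge is 11 mm higher than the wings' top; plate 7 mm thick, 166 mm long. Fingers gripping the wings pass clear of it; opened wider than about 40 mm they can strike it. x points away from the key.
- clamp: The whole clamp, fixed to the bench: origin under its bed. x toward the back plate, y to the vial's end, z up. In this frame: nest (0, 40, 12) mm, key axis (16, -48) mm, back plate's near face at x = 45 mm.
- jaw: The steel jaw carriage with block, cross bar and rack, guided along clamp x. Moved only by the key.
- pad: The sprung rubber pad that presses the glass, carried by the jaw.
- backplate: The upright aluminium back plate of the clamp, 7 x 166 x 62 mm.
- vial_0: The blue-capped vial itself, origin at the centre of its bottom, z up its axis.
- vial_1: The green-capped vial as a body, origin at its bottom.
- vial_2: The white-capped vial as a body, origin at its bottom.
Things that resemble listed ones, but are neither listed nor needed, are in the scene too. Leave any purple, red or yellow look-alike of the vial_0 alone.

How it is judged (in metres and radians):
On the way, in this order (a step that is already met when the one before it is completed fails the run):
1. the blue-capped vial stands upright in the clamp, let go of, the jaw not yet closed on it (x of vial_0_centre in the frame of nest between -0.011 and 0.006 m and y of vial_0_centre in the frame of nest between -0.006 and 0.006 m and z of vial_0_centre in the frame of nest between 0.021 and 0.029 m and angle between vial_0_centre's own z axis and vertical below 0.12 rad and contact force between the fingers and vial_0 below 0.1 N and contact force between pad and vial_0 below 1 N), for 0.2 s.
2. the key has been turned until the pad holds the glass with more than 3 N (contact force between pad and vial_0 above 3 N), for 0.2 s.
At the end, for the whole second after the job is handed in: The blue-capped vial stands upright on the clamp's bed (within 7 degrees), its axis within 6 mm of the nest's middle (11 mm toward the pad), at rest and let go of, and the pad holds it with 3 to 20 N after the hand has left the key (x of vial_0_centre in the frame of nest between -0.011 and 0.006 m and y of vial_0_centre in the frame of nest between -0.006 and 0.006 m and z of vial_0_centre in the frame of nest between 0.021 and 0.029 m and angle between vial_0_centre's own z axis and vertical below 0.12 rad and contact force between pad and vial_0 between 3 and 20 N and linear speed of vial_0 below 0.01 m/s and contact force between the fingers and vial_0 below 0.1 N); the robot touches nothing.
It fails at once if the pad squeezes the glass with more than 20 N (contact force between pad and vial_0 above 20 N).
It fails at once if the fingers or arm push the back plate with more than 8 N (contact force between any of the fingers, the arm and backplate above 8 N).
It fails at once if the fingers or arm push the jaw itself with more than 8 N (contact force between any of the fingers, the arm and jaw above 8 N).
It fails at once if another vial is moved more than 20 mm or tipped (distance of any of vial_1, vial_2 from where it was at the start of the episode above 0.02 m or angle between any of vial_1, vial_2's own z axis and vertical above 0.5 rad).
It also fails if it takes over 69 s, if anything falls off the work surface, if the arm or the gripper's body presses on something with over 40 N, if the wrist force passes 120 N, or if a joint passes its speed limit or range.

## Working session

There is one attempt and no reset: what is moved stays moved. The work goes in short steps, Python scripts to look and compute and a shell command to move; the robot and the scene stay as the last step left them, time stands still between calls to the robot, and variables do not carry over. Pictures are saved under pics/ and viewed, about 8 in all and at most 12, crops included, and the job is handed in when it is done.

```bash
mkdir -p pics; ls; python3 - <<'E'
from rig import bot, vision
import cv2, numpy as np
s=bot.read_state(); print(s, bot.hold_point_z)
for n in ("scene","top"):
    p,d=vision.capture(n); cv2.imwrite(f"pics/{n}0.png",p[:,:,::-1]); np.save(f"pics/{n}0.npy",d)
    print(n,vision.camera_model(n))
E
```

```text
pics
{'time_s': 0.0, 'joint_positions': array([ 5.81833065e+01,  3.02799941e+01,  8.21567111e+01, -5.95772200e-04,
        6.76858936e+01, -1.02268196e+01]), 'qvel': array([-0.09848272,  0.06279751, -0.07009889, -0.05827209, -0.08584032,
       -0.08410812]), 'tau': array([-6.60623136e-04, -4.40035808e+01, -1.76593459e+01,  6.32800232e-02,
        5.82645438e-02, -1.94541612e-04]), 'position': array([0.22952342, 0.58048142, 0.18915885]), 'tcp_rot': array([[-9.29842781e-01,  3.67955363e-01, -1.11990945e-03],
       [ 3.67956881e-01,  9.29841067e-01, -1.82330087e-03],
       [ 3.70444466e-04, -2.10746154e-03, -9.99997711e-01]]), 'force': array([ 0.42759912,  0.25766207, -0.91537933]), 'moment': array([-0.03552156, -0.03136335,  0.0180603 ]), 'opening': 0.99800785760843} 0.0187
scene {'intrinsics': array([[467.30778929,   0.        , 329.22112381],
       [  0.        , 467.30778929, 199.4275113 ],
       [  0.        ,   0.        ,   1.        ]]), 'dist': array([-0.11554177,  0.        ,  0.        ,  0.        ,  0.        ]), 'camera_from_world': array([[-0.74308517, -0.66912819, -0.0095859 ,  0.37961884],
       [-0.37860553,  0.43217706, -0.81846249,  0.21914576],
       [ 0.55179913, -0.60455806, -0.57448   ,  0.66109399],
       [ 0.        ,  0.        ,  0.        ,  1.        ]])}
top {'intrinsics': array([[382.2258243 ,   0.        , 322.31934578],
       [  0.        , 382.2258243 , 196.51629767],
       [  0.        ,   0.        ,   1.        ]]), 'dist': array([0.0254628, 0.       , 0.       , 0.       , 0.       ]), 'camera_from_world': array([[ 0.02045919, -0.99978959, -0.0014817 ,  0.0522891 ],
       [-0.97440609, -0.01960788, -0.22393818,  0.47901234],
       [ 0.22386201,  0.00602537, -0.97460222,  0.80123559],
       [ 0.        ,  0.        ,  0.        ,  1.        ]])}
```

View pics/scene0.png

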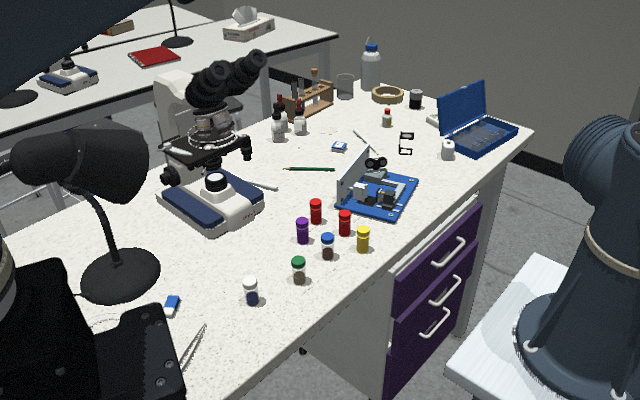

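View pics/top0.png

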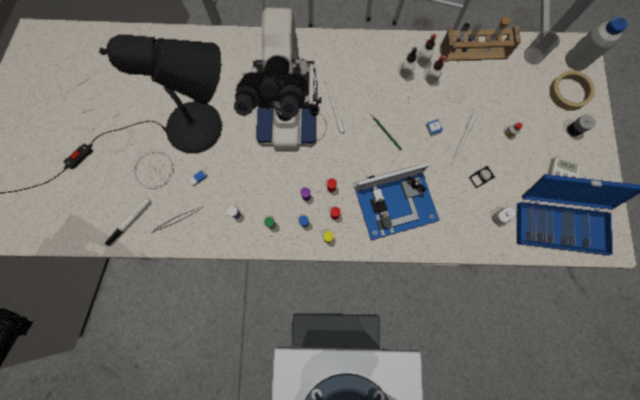

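The scene view shows the blue vial at (327,245) and the clamp at about (378,190). In the top view the vial is at (304,221) and the clamp at (397,203), with the key at its right rear (418,184).

```bash
cat > h.py <<'E'
import cv2, numpy as np
from rig import bot, vision
def ray(n,uv):
    m=vision.camera_model(n); T=m["camera_from_world"]; R=T[:3,:3]; c=-R.T@T[:3,3]
    q=cv2.undistortPoints(np.array(uv,float).reshape(-1,1,2),m["intrinsics"],np.array(m["dist"])).reshape(-1,2)
    return c,np.c_[q,np.ones(len(q))]@R
def onz(n,uv,z):
    c,d=ray(n,uv); return c+d*((z-c[2])/d[:,2])[:,None]
def proj(n,P):
    m=vision.camera_model(n); T=m["camera_from_world"]
    return cv2.projectPoints(np.array(P,float).reshape(-1,1,3),cv2.Rodrigues(T[:3,:3])[0],T[:3,3],m["intrinsics"],np.array(m["dist"]))[0].reshape(-1,2)
def tri(uv1,uv2):
    (c1,d1),(c2,d2)=ray("top",[uv1]),ray("scene",[uv2]); a,b=d1[0],d2[0]
    s=np.linalg.lstsq(np.c_[a,-b],c2-c1,rcond=None)[0]; p,q=c1+a*s[0],c2+b*s[1]
    return (p+q)/2,np.linalg.norm(p-q)
E
python3 - <<'E'
from h import *
for n,(x,y,w,h) in {"top":(285,155,160,90),"scene":(290,140,140,130)}.items():
    im=cv2.imread(f"pics/{n}0.png"); 
    hsv=cv2.cvtColor(im,cv2.COLOR_BGR2HSV)
    m=cv2.inRange(hsv,(100,130,50),(125,255,255)); mm=np.zeros_like(m); mm[y:y+h,x:x+w]=m[y:y+h,x:x+w]
    k,l,st,ce=cv2.connectedComponentsWithStats(mm)
    for i in range(1,k):
        if st[i,4]>15:
            print(n,st[i],ce[i])
            if st[i,4]<200: print(" cap pts z.0445", onz(n,[ce[i]],.046 ))
            else:
                P=onz(n,np.argwhere(l==i)[:,::-1],.012)[:,:2].astype(np.float32); r=cv2.minAreaRect(P); print(r,cv2.boxPoints(r))
    cv2.imwrite(f"pics/{n}c.png",cv2.resize(im[y:y+h,x:x+w],None,fx=5 if n=="top" else 4.5,fy=5 if n=="top" else 4.5,interpolation=cv2.INTER_CUBIC))
E
```

```text
top [393 174  46  59 738] [420.46070461 209.3197832 ]
((0.4777067005634308, -0.13915690779685974), (0.1172933578491211, 0.10734280943870544), 16.698810577392578) [[ 0.40611124 -0.10460048]
 [ 0.4369552  -0.20741647]
 [ 0.54930216 -0.17371333]
 [ 0.5184582  -0.07089734]]
top [378 179  34  40 760] [395.11710526 199.15526316]
((0.48653697967529297, -0.11266358196735382), (0.08398481458425522, 0.06750728189945221), 17.454225540161133) [[ 0.43635383 -0.09305943]
 [ 0.45660225 -0.15745845]
 [ 0.53672016 -0.13226774]
 [ 0.51647174 -0.06786871]]
top [357 188  25  51 564] [368.59219858 211.33687943]
((0.4506247043609619, -0.04996270686388016), (0.1167161837220192, 0.03588239476084709), 15.158926963806152) [[ 0.38960567 -0.04790627]
 [ 0.3989888  -0.08254011]
 [ 0.51164377 -0.05201914]
 [ 0.50226057 -0.0173853 ]]
top [299 216   9  10  65] [303.35384615 220.46153846]
 cap pts z.0445 [[0.4241789  0.10318833 0.046     ]]
top [384 228   7   7  36] [386.94444444 230.91666667]
 cap pts z.0445 [[ 0.40457161 -0.08250424  0.046     ]]
scene [332 142   9   7  17] [334.88235294 145.94117647]
 cap pts z.0445 [[ 0.63035999 -0.15284861  0.046     ]]
scene [ 334  172   84   51 1135] [381.39911894 200.71101322]
((0.47068309783935547, -0.10797649621963501), (0.13026271760463715, 0.17303083837032318), 16.658893585205078) [[ 0.38348374 -0.04376369]
 [ 0.43308708 -0.20953214]
 [ 0.5578824  -0.17218931]
 [ 0.5082791  -0.00642085]]
scene [358 175  38  22 237] [375.08860759 187.08016878]
((0.4916001260280609, -0.11429986357688904), (0.08389346301555634, 0.05921972170472145), 5.176072597503662) [[ 0.44715315 -0.08859504]
 [ 0.45249575 -0.14757328]
 [ 0.5360471  -0.1400047 ]
 [ 0.5307045  -0.08102645]]
scene [321 232  13  12 124] [326.87096774 237.50806452]
 cap pts z.0445 [[0.42314333 0.10282475 0.046     ]]
```

View pics/topc.png

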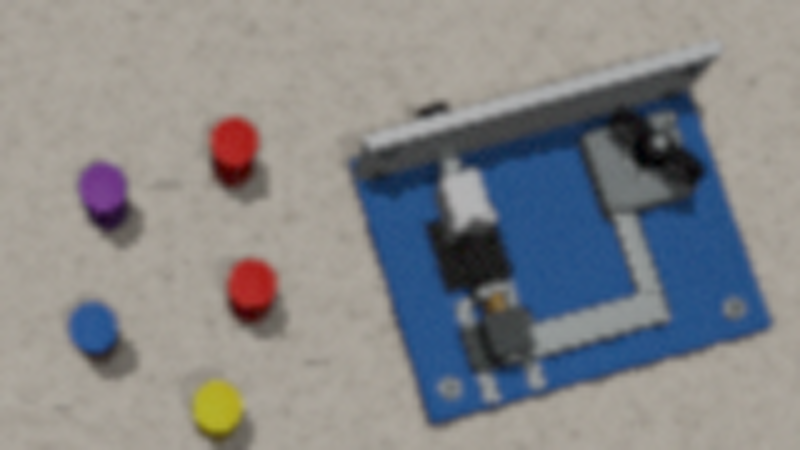

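View pics/scenec.png

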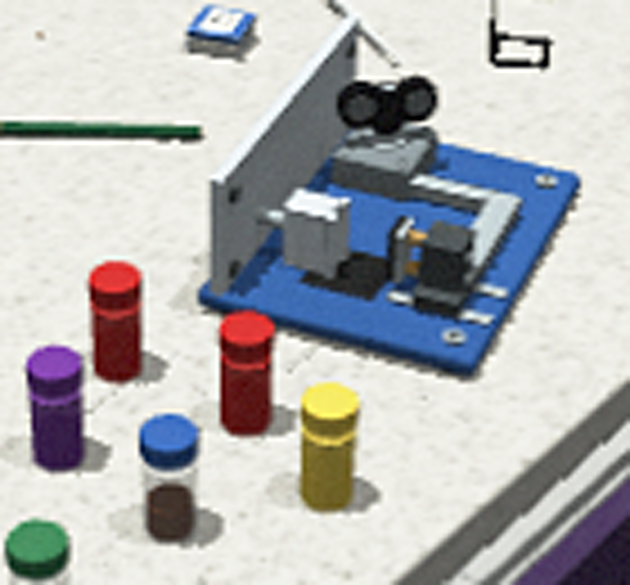

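The crops confirm the layout. The blue vial is lower left of the reds. The clamp has its vee (white) and pad (black block) at the left end, and the key is at the right rear. Next I'll fit the clamp pose from the bed corners.

```bash
cat >> h.py <<'E'
def to(P,yaw=None):
    "shift in tool axes mm to TCP target, roll so tool y is at world yaw (deg, mod 180)"
    s=bot.read_state(); R=s["tcp_rot"]; d=R.T@(np.array(P)-s["position"])*1000
    r=None
    if yaw is not None:
        a=np.degrees(np.arctan2(R[1,1],R[0,1])); r=-np.radians((yaw-a+90)%180-90)
    print("shift",d.round(1),"roll",r)
E
python3 - <<'E'
from h import *
from scipy.optimize import least_squares
C={(-66,84):(("top",355.4,187),),}
obs=[("top",371.4,239.8,-66,84),("top",439,220,-66,-84),("top",355.4,187,66,84),
("scene",394.4,222.7,-66,84),("scene",418.9,179.6,-66,-84),("scene",334.4,206.7,66,84)]
W=[]
for n,u,v,x,y in obs:
    w=onz(n,[(u,v)],.012)[0]; W.append((n,x,y,w)); print(n,x,y,w)
def f(p,sel):
    c,s=np.cos(p[2]),np.sin(p[2]); return np.concatenate([[p[0]+c*x/1e3-s*y/1e3-w[0],p[1]+s*x/1e3+c*y/1e3-w[1]] for n,x,y,w in W if n in sel])
for sel in (("top",),("scene",),("top","scene")):
    p=least_squares(f,[.47,-.11,.29],args=(sel,)); print(sel,p.x,np.degrees(p.x[2]),(p.fun*1e3).round(1))
c,s=np.cos(p.x[2]),np.sin(p.x[2])
for nm,(x,y) in dict(nest=(0,.04),key=(.016,-.048)).items(): print(nm,p.x[0]+c*x-s*y,p.x[1]+s*x+c*y)
# key wings, pad & vee: triangulate
print("key wing L/R", tri((285+628/5,155+122/5),(290+355/4.5,140+103/4.5)),tri((285+685/5,155+165/5),(290+415/4.5,140+98/4.5)))
to((.424,.103,.12),np.degrees(p.x[2])+90)
E
```

```text
top -66 84 [ 0.38814445 -0.05221468  0.012     ]
top -66 -84 [ 0.43729634 -0.20868282  0.012     ]
top 66 84 [ 0.5122443  -0.01548485  0.012     ]
scene -66 84 [ 0.38341451 -0.04527832  0.012     ]
scene -66 -84 [ 0.43228454 -0.20597001  0.012     ]
scene 66 84 [ 0.50449078 -0.00862195  0.012     ]
('top',) [ 0.4751254  -0.11246425  0.29696456] 17.01481592858217 [-0.7  0.8 -0.7 -3.4  1.4  2.7]
('scene',) [ 0.46945592 -0.10672497  0.30499032] 17.474658003894383 [-2.1 -1.1 -0.6 -0.7  2.7  1.8]
('top', 'scene') [ 0.47229131 -0.10959418  0.30099761] 17.245892597815992 [-3.8  3.3 -3.1 -0.7 -1.8  5.7  0.9 -3.7  1.9 -3.4  5.9 -1.2]
nest 0.46043238368753797 -0.07139253347385141
key 0.5018026766650465 -0.15069258933105184
key wing L/R (array([ 0.52162643, -0.13821742,  0.04979981]), np.float64(0.002696667930300173)) (array([ 0.50315343, -0.16306307,  0.0485552 ]), np.float64(0.0007374108179709723))
shift [-356.5 -372.4   69.9] roll -0.6777906106850048
```

```bash
python3 -m inch '[[45,-40,-40,0,-0.1],[45,-75,-78,0,-0.2],[45,-110,-115,0,-0.3],[45,-145,-152,0,-0.4],[45,-180,-189,0,-0.5],[45,-215,-226,0,-0.6],[45,-250,-262,0,-0.68],[45,-285,-298,0,-0.68]]'
python3 - <<'E'
from h import *
to((.424,.103,.12),106.9)
p=(.475,-.1125,np.radians(16.9))
c,s=np.cos(p[2]),np.sin(p[2])
for n in ("top","scene"):
    d=np.load(f"pics/{n}0.npy"); m=vision.camera_model(n); T=m["camera_from_world"]
    v,u=np.mgrid[:400,:640]; q=cv2.undistortPoints(np.c_[u.ravel(),v.ravel()].astype(float).reshape(-1,1,2),m["intrinsics"],np.array(m["dist"])).reshape(-1,2)
    X=(np.c_[q,np.ones(len(q))]*d.reshape(-1,1)-T[:3,3])@T[:3,:3]
    x,y=X[:,0]-p[0],X[:,1]-p[1]; L=np.c_[c*x+s*y,-s*x+c*y,X[:,2]]*1e3
    I=(np.abs(L[:,0])<90)&(np.abs(L[:,1])<110)&(d.ravel()>0)
    L=L[I]; 
    # height map in clamp frame, 6mm cells, median z
    print(n,"rows x from 60 down, cols y 96..-96 step 6")
    for xx in range(69,-80,-6):
        print("%4d"%xx," ".join("%3d"%np.median(L[k][:,2]) if (k:=(np.abs(L[:,0]-xx)<3)&(np.abs(L[:,1]-yy)<3)).any() else "  ." for yy in range(96,-97,-6)))
E
```

```text
time_s: 0.9
position: [0.3802, 0.2085, 0.1897]
tcp_rot: [[-0.954, -0.3, -0.001], [-0.3, 0.954, -0.002], [0.002, -0.001, -1.0]]
force: [1.3, 0.1, -0.2]
opening: 0.523
shift [ -10.2 -113.7   69.8] roll 0.01002261543812166
top rows x from 60 down, cols y 96..-96 step 6
  69   0   0   1   2   .   .   .   .  37  38  35   .   .   .   .   .   .   .   .   .   .   .   .   .   .   .   .   .   .   .   .   .   .
  63   0   0   0  72   .  72   .  72  71  71  70   .  72  72  72  72  72   .   .  72  74   .  71  70  70  71  71   .   .  71   .   3   1
  57   0   1  31  72  72  69  72  63  68  67  60  66  63  62  67  72  65  59  66  68  72  70  71  64  71  70  53  63  68  67   7   0   1
  51   0   1  11  27  29  18  17  13  30  36  61  34  12  20  28  16  16  14  17  26  25  16  31  47  57  26  14  23  17  15  10   0  -1
  45   0   0   8  14  12  11  11  12  14  34  11  11  12  12  13  12  12  11  12  11  14  50  54   .   .  29  28  10  12  10   1   0   0
  39   1   0  10  13  12  13  13  11  32  42  45  14  13  11  12  11  13  12  12  12  28  51  61  62   .  30  32  29  13  12   0   0   0
  33   0   
[... 5491 characters left out ...]
  14  14  25  24  22  13  18 -368 -291  14  11  14 -90 -190   9 -235 -237  11  11  10  10  13  12  11   .   .   2
 -57   0   0   7  10  12  11  11  11  13  12  10  13  10 -388 -437 -396 -195 -190 -407  11 -90 -191 -191 -233  11  10  11  11  11  11  10   .   .
 -63   0   0   5  10  10  11  11  12  10  11  11  13 -258 -335 -206   8   6 -199 -202 -191 -189   0   7  -1   6   0 -94   4  10   4   0  -1  -1
 -69   0  -1   0   0   0   4   0   1   4   0   0   0 -306 -407 -204 -204   0  -1 -103   0 -95  -1 -191 -191  -1 -95 -189  -2 -191 -96 -97 -193   0
 -75   0   0   0  -1   0   0   0  -1   0   0  -1   0 -408 -376 -282 -204   0 -202  -2  -2 -103 -102  -1  -1 -192 -193 -192 -96 -95 -190 -191 -190 -95
```

```bash
python3 -m inch '[[45,-10,-45,10,0],[45,-10,-80,30,0],[45,-10,-113,55,0.01],[45,-10,-113.7,69.8,0.01],[45,-10,-113.7,69.8,0.01],[45,-10,-113.7,69.8,0.01]]'
cat >> h.py <<'E'
P0=(.475,-.1125,np.radians(16.9))
def loc(n,d,p=P0):
    c,s=np.cos(p[2]),np.sin(p[2])
    m=vision.camera_model(n); T=m["camera_from_world"]
    v,u=np.mgrid[:400,:640]; q=cv2.undistortPoints(np.c_[u.ravel(),v.ravel()].astype(float).reshape(-1,1,2),m["intrinsics"],np.array(m["dist"])).reshape(-1,2)
    X=(np.c_[q,np.ones(len(q))]*d.reshape(-1,1)-T[:3,3])@T[:3,:3]
    x,y=X[:,0]-p[0],X[:,1]-p[1]; L=np.c_[c*x+s*y,-s*x+c*y,X[:,2]]*1e3
    L[d.ravel()==0]=1e6
    return L
def w(x,y):
    c,s=np.cos(P0[2]),np.sin(P0[2]); return P0[0]+(c*x-s*y)/1e3,P0[1]+(s*x+c*y)/1e3
E
python3 - <<'E'
from h import *
for n in ("top","scene"):
    L=loc(n,np.load(f"pics/{n}0.npy")); x,y,z=L.T; print(n)
    def show(nm,k): 
        q=L[k]; print(nm,len(q),"pct5",np.percentile(q,5,0).round(1),"med",np.median(q,0).round(1),"95",np.percentile(q,95,0).round(1))
    inb=(abs(x)<80)&(abs(y)<95)
    show("plate top",inb&(z>68)&(z<78))
    show("plate face",inb&(x>45)&(z>18)&(z<66)&(abs(y)<75)&((y>60)|((y<25)&(y>-20))))
    k=inb&(x<66)&(z>53)&(z<66)&(y<-25)&(x<50); show("key",k)
    q=L[k][:,:2]; r=cv2.minAreaRect(q.astype(np.float32)); 
    u,s_,vt=np.linalg.svd(q-q.mean(0)); print("key dir deg",np.degrees(np.arctan2(vt[0,1],vt[0,0]))%180,r, cv2.boxPoints(r).round(1).tolist())
    show("anvil top",inb&(z>39)&(z<50)&(x>5)&(x<47)&(y>20))
    show("pad top",inb&(z>38)&(z<50)&(x>-20)&(x<2)&(y>20))
    show("pad front face",inb&(z>18)&(z<40)&(x>-14)&(x<2)&(y>20))
    show("block top",inb&(z>38)&(z<50)&(x>-60)&(x<-23)&(y>20))
    print([round(float(np.percentile(x[inb&(z>5)&(z<15)&(abs(y)<70)],a)),1) for a in (.2,1,5)])
E
```

```text
time_s: 1.5
position: [0.4234, 0.1031, 0.1199]
tcp_rot: [[-0.957, -0.291, -0.002], [-0.291, 0.957, -0.002], [0.003, -0.001, -1.0]]
force: [0.1, -0.6, 0.1]
opening: 0.518
top
plate top 252 pct5 [ 53.9 -71.8  70. ] med [56.8  1.1 73.1] 95 [60.5 75.7 75.7]
plate face 122 pct5 [ 52.8 -15.8  20. ] med [54.1 10.5 42.5] 95 [54.6 72.5 64.5]
key 111 pct5 [  7.2 -56.5  54.6] med [ 24.2 -44.2  59.9] 95 [ 41.3 -31.2  63.1]
key dir deg 35.62044458842527 ((24.73031234741211, -44.203643798828125), (45.74858474731445, 12.864786148071289), 30.272945404052734) [[1.7000000476837158, -50.20000076293945], [8.199999809265137, -61.29999923706055], [47.70000076293945, -38.20000076293945], [41.20000076293945, -27.100000381469727]]
anvil top 83 pct5 [14.7 34.6 42.4] med [26.2 42.6 45.1] 95 [37.  51.3 47.6]
pad top 29 pct5 [-19.1  35.7  39. ] med [-15.2  42.7  44. ] 95 [-11.9  50.5  45.8]
pad front face 2 pct5 [-13.1  50.5  29.4] med [-12.3  50.6  30.8] 95 [-11.5  50.6  32.3]
block top 92 pct5 [-46.2  34.5  40.4] med [-36.4  43.5  45.2] 95 [-26.9  52.7  46.9]
[-64.8, -64.4, -61.4]
scene
plate top 183 pct5 [ 51
[... 161 characters left out ...]
.4  53.6] med [ 22.1 -45.7  57.4] 95 [ 40.9 -32.6  61.5]
key dir deg 30.681464832702147 ((30.597320556640625, -46.769569396972656), (41.96584701538086, 52.525943756103516), 73.30186462402344) [[-0.6000000238418579, -59.29999923706055], [49.70000076293945, -74.4000015258789], [61.79999923706055, -34.20000076293945], [11.5, -19.100000381469727]]
anvil top 84 pct5 [12.5 33.6 39.7] med [22.6 45.  43.8] 95 [34.5 51.4 45.7]
pad top 23 pct5 [-19.7  33.2  38.9] med [-17.   44.8  42.3] 95 [-13.6  50.   44.4]
pad front face 5 pct5 [-13.9  48.2  30.4] med [-13.8  49.   35.2] 95 [-13.3  49.6  38.5]
block top 93 pct5 [-48.3  33.1  38.9] med [-39.2  45.5  43.3] 95 [-27.2  51.8  45.6]
[-67.8, -66.9, -64.8]
```

```bash
python3 -m inch '[[45,0,0,40,0],[45,0,0,70,0],[45,0,0,88,0],[45,0,0,95,0],[45,0,0,95,0],[10,0,0,95,0],[10,0,0,95,0],[10,0,0,95,0]]'; python3 -m inch '[[10,0,0,0,0],[10,0,0,0,0],[10,0,0,0,0],[10,0,0,-10,0],[10,0,0,-45,0],[10,0,0,-90,0],[10,0,0,-90,0]]'
python3 - <<'E'
from h import *
for n in ("scene","top"):
    p,d=vision.capture(n); cv2.imwrite(f"pics/{n}1.png",p[:,:,::-1]); np.save(f"pics/{n}1.npy",d)
im=cv2.imread("pics/scene1.png"); cv2.imwrite("pics/s1c.png",cv2.resize(im[100:300,230:450],None,fx=2.7,fy=2.7,interpolation=cv2.INTER_CUBIC))
x,y=w(1.8,43); print(x,y); to((x,y,.115),106.9)
E
```

```text
time_s: 2.3
position: [0.4239, 0.103, 0.0259]
tcp_rot: [[-0.957, -0.291, -0.0], [-0.291, 0.957, -0.002], [0.001, -0.001, -1.0]]
force: [0.6, -0.4, -0.2]
opening: 0.326
time_s: 3.0
position: [0.4278, 0.1032, 0.1206]
tcp_rot: [[-0.957, -0.291, 0.011], [-0.291, 0.957, -0.002], [-0.01, -0.005, -1.0]]
force: [0.6, 0.1, -0.6]
opening: 0.116
0.4642220701265788 -0.07083375193704602
shift [  12.8 -178.     2.7] roll 0.00024331042488855983
```

View pics/s1c.png

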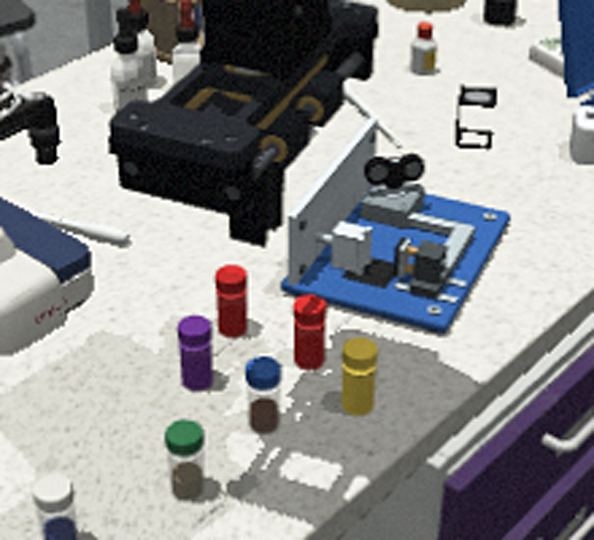

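The vial is still standing and the gripper came up empty. I'll check whether the vial moved.

```bash
python3 - <<'E'
from h import *
def cap(im,y0,y1,x0,x1):
    m=cv2.inRange(cv2.cvtColor(im,cv2.COLOR_BGR2HSV),(100,130,50),(125,255,255))[y0:y1,x0:x1]
    k,l,st,ce=cv2.connectedComponentsWithStats(m); i=1+np.argmax(st[1:,4]); return ce[i]+[x0,y0],st[i]
for n,b in (("scene",(225,260,310,345)),("top",(205,235,285,325))):
    for f in "01":
        c,s=cap(cv2.imread(f"pics/{n}{f}.png"),*b); print(n,f,c,s[2:],onz(n,[c],.045))
    L=loc(n,np.load(f"pics/{n}0.npy"),(0,0,0)); k=(abs(L[:,0]-424)<20)&(abs(L[:,1]-103)<20)&(L[:,2]>44)&(L[:,2]<58); print(k.sum(),np.median(L[k],0),L[k].min(0),L[k].max(0))
s=bot.read_state(); print(s["position"],s["opening"],s["force"]); to((.424,.103,.025),106.9)
E
```

```text
scene 0 [326.87096774 237.50806452] [ 13  12 124] [[0.42396161 0.10194209 0.045     ]]
scene 1 [326.60344828 237.6637931 ] [ 12  12 116] [[0.4240262  0.10255901 0.045     ]]
117 [421.73406591 103.74690785  49.09789706] [411.52503239  89.20687091  44.37634195] [434.32006674 114.47726609  51.85513873]
top 0 [303.35384615 220.46153846] [ 9 10 65] [[0.42434259 0.10324336 0.045     ]]Traceback (most recent call last):
  File "<stdin>", line 7, in <module>
  File "<stdin>", line 4, in cap
    return _wrapfunc(a, 'argmax', axis=axis, out=out, **kwds)
    return bound(*args, **kwds)
ValueError: attempt to get argmax of an empty sequence
```

```bash
python3 - <<'E'
from h import *
to((.424,.103,.022),106.9)
E
python3 -m inch '[[45,0,0,0,0],[45,0,0,0,0],[45,0,0,0,0],[45,0,0,0,0]]'
python3 - <<'E'
from h import *
to((.424,.103,.022),106.9); print(bot.read_state()["opening"])
E
```

```text
shift [ 1.   0.3 95.3] roll 0.00024331042488855983
time_s: 3.5
position: [0.4241, 0.1032, 0.1165]
tcp_rot: [[-0.957, -0.291, 0.001], [-0.291, 0.957, -0.002], [-0.001, -0.002, -1.0]]
force: [-1.5, -0.7, 0.2]
opening: 0.393
shift [ 0.3  0.  94.5] roll 0.00015340687296613682
0.3932204563007914
```

```bash
python3 -m inch '[[45,0,0,40,0],[45,0,0,60,0],[45,0,0,80,0],[45,0,0,95,0],[45,0,0,95,0],[45,0,0,95,0]]'; python3 -m inch '[[0,0,0,0,0],[0,0,0,0,0],[0,0,0,0,0],[0,0,0,0,0],[0,0,0,0,0],[0,0,0,0,0],[0,0,0,0,0],[0,0,0,0,0]]';python3 -m inch '[[0,0,0,0,0],[0,0,0,0,0],[0,0,0,0,0]]'
```

```text
time_s: 4.1
position: [0.424, 0.103, 0.0212]
tcp_rot: [[-0.957, -0.291, 0.0], [-0.291, 0.957, -0.002], [0.0, -0.002, -1.0]]
force: [-0.4, 0.1, 0.2]
opening: 0.516
time_s: 4.9
position: [0.424, 0.103, 0.0212]
tcp_rot: [[-0.957, -0.291, 0.0], [-0.291, 0.957, -0.002], [0.0, -0.002, -1.0]]
force: [0.3, 0.0, -0.1]
opening: 0.012
time_s: 5.2
position: [0.424, 0.103, 0.0211]
tcp_rot: [[-0.957, -0.291, 0.0], [-0.291, 0.957, -0.002], [0.0, -0.002, -1.0]]
force: [0.1, 0.1, 0.6]
opening: 0.005
```

```bash
python3 - <<'E'
from h import *
ims=[]
for n,(x,y) in (("scene",(225,100)),("top",(230,110))):
    p,d=vision.capture(n); cv2.imwrite(f"pics/{n}2.png",p[:,:,::-1]); np.save(f"pics/{n}2.npy",d)
    q=proj(n,[[.424,.103,.0212]])[0]; print(n,q)
    im=p[:,:,::-1].copy(); im[int(q[1]),int(q[0])]=(0,0,255)
    ims.append(cv2.resize(im[y:y+180,x:x+200],None,fx=2,fy=2.5,interpolation=cv2.INTER_CUBIC))
cv2.imwrite("pics/c2.png",np.hstack(ims))
E
```

```text
scene [326.62042768 248.21428779]
top [303.97255179 222.30336713]
```

View pics/c2.png

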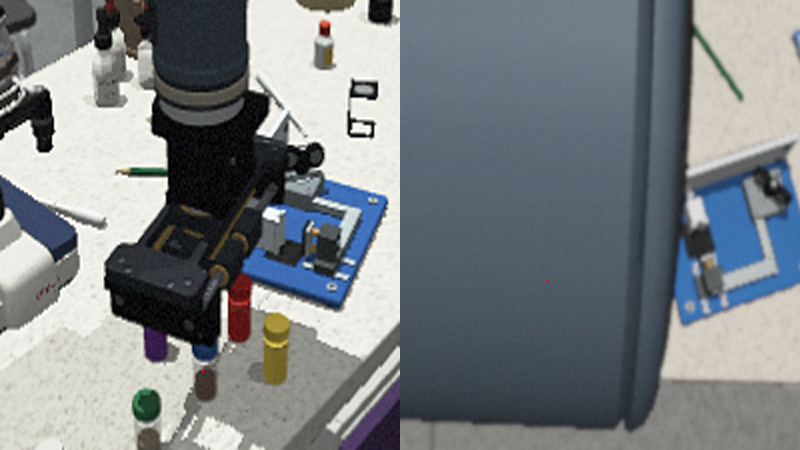

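The overlaid TCP lies on the vial, yet the fingers closed fully. I'll use depth to see where the fingers really are.

```bash
python3 - <<'E'
from h import *
for f,z0 in (("2",.0212),("1",.1206)):
    im=cv2.imread(f"pics/scene{f}.png").reshape(-1,3); d=np.load(f"pics/scene{f}.npy")
    L=loc("scene",d,(.424,.103,np.radians(16.9))); L[:,2]-=z0*1000
    print(f)
    for lo in range(-30,160,10):
        k=(L[:,2]>=lo)&(L[:,2]<lo+10)&(abs(L[:,0])<70)&(abs(L[:,1])<140)&(im.max(1)<70)
        if k.any(): print("dz",lo,k.sum(),"min",L[k].min(0).round(),"med",np.median(L[k],0).round(),"max",L[k].max(0).round())
E
```

```text
2
dz -20 71 min [ -69. -140.  -19.] med [ -6. -16. -15.] max [ 58.  84. -10.]
dz -10 53 min [-12. -20. -10.] med [-4.  7. -5.] max [56. 12. -0.]
dz 0 35 min [-11. -18.   0.] med [-4.  8.  4.] max [63. 11. 10.]
dz 10 5 min [-12. -71.  10.] med [ 19. -10.  14.] max [60. 84. 19.]
dz 20 106 min [ -9. -84.  21.] med [12. 77. 27.] max [22. 86. 30.]
dz 30 29 min [-13.  -7.  30.] med [-11.   8.  35.] max [-3. 11. 40.]
dz 40 38 min [-14.  -6.  40.] med [-11.   9.  45.] max [-5. 11. 50.]
dz 50 36 min [-13.  -7.  50.] med [-12.   8.  55.] max [-6. 11. 60.]
dz 60 34 min [-13.  -7.  60.] med [-11.   8.  65.] max [-7. 13. 70.]
dz 70 10 min [-13.  -6.  70.] med [-12.   7.  73.] max [-11.  14.  75.]
dz 100 241 min [-40. -86. 101.] med [-16.  86. 107.] max [ 34.  89. 110.]
dz 110 473 min [-40. -84. 110.] med [-26.  68. 116.] max [ 35.  90. 120.]
dz 120 632 min [-40. -91. 120.] med [-26.  23. 125.] max [ 36.  96. 130.]
dz 130 461 min [-40. -93. 130.] med [-21.  76. 136.] max [ 36.  97. 140.]
dz 140 1352 min [-40. -94. 140.] med [-12.  65. 144.] max [ 35.  98. 150.]
dz 150 238 min [-29. -51. 150.] med 
[... 182 characters left out ...]
in [-10. -14.  50.] med [-8. -4. 55.] max [-1. 17. 60.]
dz 60 57 min [-10. -12.  60.] med [-8. -5. 65.] max [-2. 18. 70.]
dz 70 46 min [-11. -12.  70.] med [-9. 10. 74.] max [-3. 20. 80.]
dz 80 6 min [-11.  12.  80.] med [-10.  16.  82.] max [-9. 22. 83.]
dz 100 312 min [-37. -83. 101.] med [-13.  86. 106.] max [ 37.  89. 110.]
dz 110 615 min [-38. -82. 110.] med [-24.  84. 116.] max [ 37.  88. 120.]
dz 120 681 min [-38. -82. 120.] med [-24.  24. 125.] max [ 38.  94. 130.]
dz 130 608 min [-37. -88. 130.] med [-16.  81. 136.] max [ 38.  97. 140.]
dz 140 1418 min [-38. -91. 140.] med [-10.  65. 144.] max [ 37.  97. 150.]
dz 150 314 min [-26. -52. 150.] med [-13.  13. 155.] max [ 25.  18. 160.]
```

Depth shows the real fingertips about 31 mm above the reported TCP: the tip is at +32 and the body starts at +101, not +70. The x and y readings are right. So real tip z = reported z + 31 mm, and I'll regrip lower.

```bash
python3 -m inch '[[45,0,0,-6,0],[45,0,0,-6,0],[45,0,0,-6,0],[45,0,0,-6,0],[45,0,0,-6,0],[45,0,0,-6,0],[45,0,0,-6,0],[45,0,0,-6,0]]'; python3 -m inch '[[45,0,0,-6,0],[45,0,0,-6,0],[45,0,0,0,0],[45,0,0,15,0],[45,0,0,30,0],[45,0,0,34,0],[45,0,0,34,0],[45,0,0,34,0]]';  python3 -m inch '[[0,0,0,0,0],[0,0,0,0,0],[0,0,0,0,0],[0,0,0,0,0],[0,0,0,0,0],[0,0,0,0,0],[0,0,0,0,0],[0,0,0,0,0]]'
```

```text
time_s: 6.1
position: [0.424, 0.103, 0.0271]
tcp_rot: [[-0.957, -0.291, -0.0], [-0.291, 0.957, -0.002], [0.001, -0.001, -1.0]]
force: [-1.0, 0.0, -0.2]
opening: 0.505
time_s: 6.9
position: [0.424, 0.103, -0.0068]
tcp_rot: [[-0.957, -0.291, -0.0], [-0.291, 0.957, -0.002], [0.0, -0.002, -1.0]]
force: [-0.6, -0.7, 0.4]
opening: 0.513
time_s: 7.7
position: [0.4242, 0.1029, -0.0067]
tcp_rot: [[-0.957, -0.291, 0.0], [-0.291, 0.957, -0.002], [0.0, -0.002, -1.0]]
force: [0.0, -0.9, 3.6]
opening: 0.251
```

```bash
python3 -m inch '[[0,0,0,-10,0],[0,0,0,-30,0],[0,0,0,-60,0],[0,0,0,-90,0],[0,0,0,-95,0],[0,0,0,-95,0]]'
python3 - <<'E'
from h import *
for n in ("scene","top"):
    p,d=vision.capture(n); cv2.imwrite(f"pics/{n}3.png",p[:,:,::-1]); np.save(f"pics/{n}3.npy",d)
im=cv2.imread("pics/scene3.png"); cv2.imwrite("pics/s3c.png",cv2.resize(im[120:280,260:420],None,fx=3.5,fy=3.5,interpolation=cv2.INTER_CUBIC))
x,y=w(1.8,43); to((x,y,.088),106.9)
E
```

```text
time_s: 8.3
position: [0.4248, 0.1031, 0.0894]
tcp_rot: [[-0.957, -0.291, 0.003], [-0.291, 0.957, -0.002], [-0.003, -0.002, -1.0]]
force: [-0.1, 0.6, -0.9]
opening: 0.253
shift [ 1.160e+01 -1.783e+02  1.000e-01] roll 0.000130917723999192
```

View pics/s3c.png

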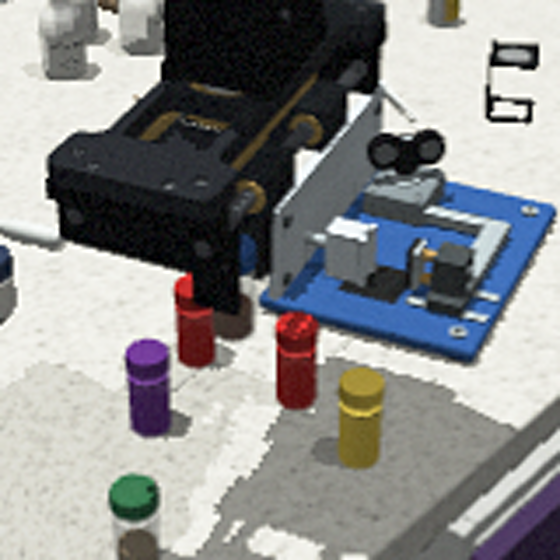

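```bash
python3 -m inch '[[0,2,-35,0,0],[0,5,-75,0,0],[0,8,-115,0,0],[0,10,-150,0,0],[0,11.6,-175,0,0],[0,11.6,-178.3,0,0],[0,11.6,-178.3,20,0],[0,11.6,-178.3,20,0]]'
python3 - <<'E'
from h import *
for n in ("scene","top"):
    p,d=vision.capture(n); cv2.imwrite(f"pics/{n}4.png",p[:,:,::-1]); np.save(f"pics/{n}4.npy",d)
s=bot.read_state(); print(s["position"]); vb=s["position"][2]+.0067; print("vial bottom",vb)
x,y=w(1.8,43); to((x,y,s["position"][2]),106.9)
# predicted projections of cap/glass axis, and dark-content mask comparison
n="scene"; print(proj(n,[[s["position"][0],s["position"][1],vb+h] for h in (0,.039,.05)]))
im=cv2.imread("pics/scene4.png"); cv2.imwrite("pics/s4c.png",cv2.resize(im[120:240,320:440],None,fx=4.8,fy=4.8,interpolation=cv2.INTER_CUBIC))
E
```

```text
time_s: 9.2
position: [0.4613, -0.0695, 0.0657]
tcp_rot: [[-0.957, -0.29, -0.008], [-0.29, 0.957, 0.002], [0.007, 0.004, -1.0]]
force: [0.2, 0.1, -0.3]
opening: 0.254
[ 0.46262796 -0.0696849   0.06719462]
vial bottom 0.07389462460506459
shift [-1.2 -1.6 -0. ] roll 0.000754657807073913
[[370.88218736 175.68225555]
 [371.7045675  158.44146095]
 [371.94127657 153.4281054 ]]
```

View pics/s4c.png

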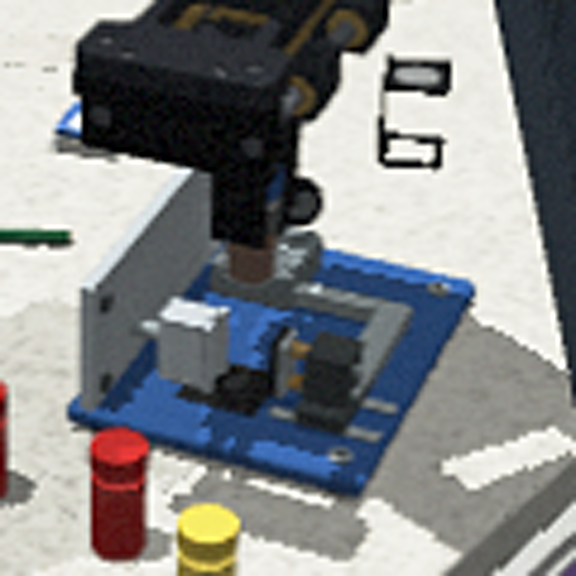

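```bash
python3 -m inch '[[0,-1.2,-1.6,0,0],[0,-1.2,-1.6,0,0],[0,-1.2,-1.6,0,0]]'; python3 - <<'E'
from h import *
def L(W): 
    c,s=np.cos(P0[2]),np.sin(P0[2]); x,y=W[:,0]-P0[0],W[:,1]-P0[1]; return (np.c_[c*x+s*y,-s*x+c*y]*1e3).round(1)
px=lambda a,b:(320+a/4.8,120+b/4.8)
print("pad front corner",L(onz("scene",[px(272,336),px(276,336)],.044)))
print("vial bottom front edge", L(onz("scene",[px(251,282)],.0739)))
# mid-depth comparison: pad strip columns, dark
for f in ("0","4"):
    q=loc("scene",np.load(f"pics/scene{f}.npy")); im=cv2.imread(f"pics/scene{f}.png").reshape(-1,3)
    k=(q[:,1]>49)&(q[:,1]<56)&(q[:,0]>-25)&(q[:,0]<0)&(q[:,2]>22)&(q[:,2]<43); print(f,k.sum()); print(q[k][np.argsort(-q[k][:,0])][:14].round(1).tolist())
    k=(q[:,1]>34)&(q[:,1]<56)&(q[:,0]>0)&(q[:,0]<40)&(q[:,2]>22)&(q[:,2]<43); print("anvil -x",np.percentile(q[k][:,0],[1,3,10,25]))
to((*w(1.8,43),.05),106.9); print(L(bot.read_state()["position"][None,:]))
E
```

```text
time_s: 9.6
position: [0.4646, -0.0707, 0.0676]
tcp_rot: [[-0.956, -0.292, -0.004], [-0.292, 0.956, -0.0], [0.004, 0.001, -1.0]]
force: [-0.0, -0.2, 0.6]
opening: 0.254
pad front corner [[-13.1  44.8]
 [-14.6  44.2]]
vial bottom front edge [[-5.9 53.9]]
0 21
[[-13.8, 49.6, 37.5], [-13.9, 49.6, 35.2], [-14.2, 49.5, 27.9], [-14.6, 50.2, 26.0], [-14.8, 50.4, 23.7], [-15.8, 49.6, 40.5], [-16.1, 49.1, 30.6], [-16.3, 51.0, 39.1], [-16.5, 49.8, 28.8], [-16.8, 50.1, 24.1], [-18.1, 50.0, 39.0], [-18.3, 49.4, 31.5], [-18.3, 49.1, 28.8], [-18.5, 50.8, 37.2]]
anvil -x [10.84401563 11.28875077 12.21267213 14.25252823]
4 10
[[-13.6, 49.5, 39.8], [-14.7, 50.1, 23.5], [-16.1, 49.4, 33.2], [-17.3, 51.6, 25.2], [-17.5, 52.7, 28.4], [-17.9, 49.8, 41.2], [-18.6, 50.8, 34.8], [-18.7, 49.6, 24.3], [-18.8, 50.7, 30.0], [-20.4, 49.8, 34.7]]
anvil -x [10.63540612 10.69846346 12.51090101 14.37528515]
shift [ 0.3 -0.1 17.6] roll 0.0013602625747213518
[[ 2.2 43.1]]
```

```bash
python3 -m inch '[[0,0.7,-0.6,10,0],[0,0.7,-0.6,20,0],[0,0.7,-0.6,30,0],[0,0.7,-0.6,38,0],[0,0.7,-0.6,44,0],[0,0.7,-0.6,48,0],[0,0.7,-0.6,48,0]]'
python3 - <<'E'
from h import *
p,d=vision.capture("scene"); cv2.imwrite("pics/scene5.png",p[:,:,::-1]); np.save("pics/scene5.npy",d)
cv2.imwrite("pics/s5c.png",cv2.resize(p[140:220,330:420,::-1],None,fx=6.6,fy=6.6,interpolation=cv2.INTER_CUBIC))
to((*w(1.5,42.5),.0065),106.9)
E
```

```text
time_s: 10.3
position: [0.4635, -0.0713, 0.019]
tcp_rot: [[-0.956, -0.292, -0.005], [-0.292, 0.956, 0.0], [0.005, 0.002, -1.0]]
force: [0.3, 0.3, -0.1]
opening: 0.254
shift [-0.4 -0.1 12.8] roll 0.001307915928560379
```

View pics/s5c.png

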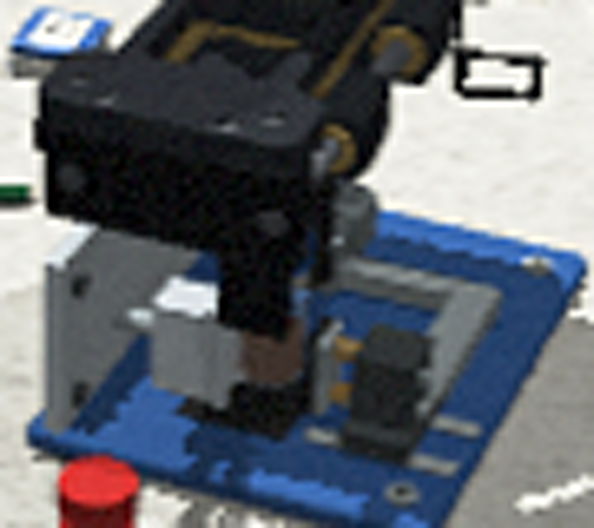

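The vial is inside the gap without force, clear of the pad (about (315,360) in the crop). Now lower it and let go.

```bash
python3 -m inch '[[0,-0.4,0,4,0],[0,-0.4,0,8,0],[0,-0.4,0,11,0],[0,-0.4,0,13.3,0],[0,-0.4,0,13.3,0],[0,-0.4,0,13.3,0]]'; python3 -m inch '[[36,0,0,0,0],[36,0,0,0,0],[36,0,0,0,0],[36,0,0,0,0],[36,0,0,0,0]]'
```

```text
time_s: 10.95
position: [0.464, -0.0713, 0.006]
tcp_rot: [[-0.956, -0.292, -0.004], [-0.292, 0.956, 0.0], [0.004, 0.001, -1.0]]
force: [0.1, -0.2, 0.9]
opening: 0.251
time_s: 11.45
position: [0.4641, -0.0713, 0.006]
tcp_rot: [[-0.956, -0.292, -0.004], [-0.292, 0.956, -0.0], [0.004, 0.001, -1.0]]
force: [-0.1, -0.1, 0.2]
opening: 0.41
```

```bash
python3 -m inch '[[36,0,0,-10,0],[36,0,0,-30,0],[36,0,0,-60,0],[36,0,0,-85,0],[36,0,0,-85,0]]'
python3 - <<'E'
from h import *
for n in ("scene","top"):
    p,d=vision.capture(n); cv2.imwrite(f"pics/{n}6.png",p[:,:,::-1]); np.save(f"pics/{n}6.npy",d)
p=cv2.imread("pics/scene6.png")
cv2.imwrite("pics/s6c.png",cv2.resize(p[140:220,330:420],None,fx=6.6,fy=6.6,interpolation=cv2.INTER_CUBIC))
to((*w(23.3,-45),.07),106.9-33)
E
```

```text
time_s: 11.95
position: [0.4669, -0.0721, 0.0944]
tcp_rot: [[-0.956, -0.292, 0.003], [-0.292, 0.956, -0.003], [-0.002, -0.004, -1.0]]
force: [-0.1, -0.8, 0.8]
opening: 0.414
shift [-21.1 -87.4  21.7] roll 0.5773476590465432
```

View pics/s6c.png

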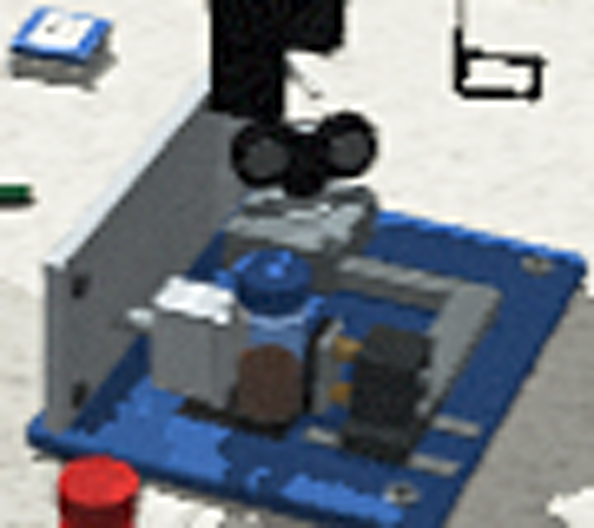

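The blue vial stands upright in the nest between vee and pad, let go. Next is the key, whose wing normal is at world yaw of about 140°.

```bash
python3 -m inch '[[26,-6,-25,0,-0.12],[26,-12,-50,0,-0.25],[26,-18,-75,0,-0.38],[26,-21.1,-87.4,0,-0.5],[26,-21.1,-87.4,10,-0.577],[26,-21.1,-87.4,22,-0.577],[26,-21.1,-87.4,22,-0.577],[26,-21.1,-87.4,22,-0.577]]'
python3 - <<'E'
from h import *
s=bot.read_state(); print(s["joint_positions"].round(1),s["moment"].round(3),s["opening"]*87)
to((*w(23.3,-45),.045),139.9)
for n in ("scene","top"):
    p,d=vision.capture(n); cv2.imwrite(f"pics/{n}7.png",p[:,:,::-1])
# refine key from frame 0/6 : dark pixels on ray plane z=.063 (top faces)
for n,f in (("scene","0"),("scene","6"),("top","0")):
    im=cv2.imread(f"pics/{n}{f}.png"); q=loc(n,np.load(f"pics/{n}{f}.npy"))
    k=(q[:,2]>44)&(q[:,2]<68)&(q[:,0]>-3)&(q[:,0]<49)&(q[:,1]<-22)&(q[:,1]>-72)&(im.reshape(-1,3).max(1)<70)
    m=k.reshape(400,640).astype(np.uint8); k2,l,st,ce=cv2.connectedComponentsWithStats(m,connectivity=8); i=1+np.argmax(st[1:,4])
    q=q[(l==i).ravel()]; u,_,vt=np.linalg.svd(q[:,:2]-q[:,:2].mean(0)); t=(q[:,:2]-q[:,:2].mean(0))@vt.T
    print(n,f,len(q),"mid",q[:,:2].mean(0)+np.array([(np.percentile(t[:,j],3)+np.percentile(t[:,j],97))/2 for j in (0,1)])@vt,"ang",np.degrees(np.arctan2(vt[0,1],vt[0,0]))%180,"len",np.ptp(t,0),"zmax",np.percentile(q[:,2],95))
E
```

```text
time_s: 12.85
position: [0.5133, -0.1387, 0.0679]
tcp_rot: [[-0.656, -0.755, -0.016], [-0.755, 0.656, -0.024], [0.028, -0.003, -1.0]]
force: [-0.1, 0.3, 0.3]
opening: 0.298
[ -26.1   33.8  101.2   -2.3   45.3 -163.5] [ 0.117  0.047 -0.027] 25.95363559899408
shift [ 8.9 -4.3 23.1] roll -0.015281984919400237
scene 0 158 mid [ 22.76997  -42.780412] ang 33.940393872784924 len [46.9349889  16.45443738] zmax 60.339908126909634
scene 6 160 mid [ 22.49215639 -42.84992007] ang 33.891788153221476 len [46.67035247 14.44488282] zmax 60.79443446135627
top 0 125 mid [ 24.79384137 -43.19554245] ang 34.69740259149185 len [47.74884143 12.16134634] zmax 62.96732592524378
```

J6 hit its limit, which tilted the tool slightly. I'll use the half-turn-equivalent grasp by rolling +π at height.

```bash
python3 -m inch '[[26,0,0,-15,0.14],[26,0,0,-20,0.28],[26,0,0,-20,0.42],[26,0,0,-20,0.56],[26,0,0,-20,0.7],[26,0,0,-20,0.84],[26,0,0,-20,0.98],[26,0,0,-20,1.12]]';python3 -m inch '[[26,0,0,0,0.14],[26,0,0,0,0.28],[26,0,0,0,0.42],[26,0,0,0,0.56],[26,0,0,0,0.7],[26,0,0,0,0.84],[26,0,0,0,0.98],[26,0,0,0,1.1]]'
python3 - <<'E'
from h import *
s=bot.read_state(); print(s["joint_positions"].round(1),s["moment"].round(3))
to((*w(23.4,-44),.07),139.9+.7)
E
```

```text
time_s: 13.75
position: [0.5146, -0.139, 0.0894]
tcp_rot: [[-0.964, 0.267, -0.013], [0.268, 0.963, -0.025], [0.006, -0.028, -1.0]]
force: [-0.0, -0.3, -0.7]
opening: 0.299
time_s: 14.55
position: [0.5147, -0.1392, 0.0901]
tcp_rot: [[-0.193, 0.981, -0.012], [0.981, 0.193, -0.026], [-0.023, -0.017, -1.0]]
force: [0.2, 0.2, 0.1]
opening: 0.299
[-26.1  31.7 100.4  -2.2  48.  -35.8] [-0.086  0.012 -0.023]
shift [-7.1 -5.8 20.3] roll 0.8818393619392924
```

```bash
python3 -m inch '[[26,-6.5,-6,0,0.14],[26,-6.5,-6,0,0.28],[26,-6.5,-6,0,0.42],[26,-6.5,-6,0,0.56],[26,-6.5,-6,0,0.7],[26,-6.5,-6,0,0.84],[26,-6.5,-6,10,0.87],[26,-6.5,-6,20,0.87]]';python3 -m inch '[[26,0,0,0,0],[26,0,0,0,0]]'
python3 - <<'E'
from h import *
s=bot.read_state(); print(s["joint_positions"].round(1),s["moment"].round(3))
x,y=w(23.5,-44.3); to((x-.0005,y-.0011,.012),141.3)
for n in ("scene","top"):
    p,d=vision.capture(n); cv2.imwrite(f"pics/{n}8.png",p[:,:,::-1]); np.save(f"pics/{n}8.npy",d)
im=cv2.imread("pics/scene8.png"); cv2.imwrite("pics/s8c.png",cv2.resize(im[110:210,330:430],None,fx=6,fy=6,interpolation=cv2.INTER_CUBIC))
L=loc("scene",np.load("pics/scene8.npy")); P=s["position"]; R=s["tcp_rot"]
c,sn=np.cos(P0[2]),np.sin(P0[2])
W=np.c_[P0[0]+(c*L[:,0]-sn*L[:,1])/1e3,P0[1]+(sn*L[:,0]+c*L[:,1])/1e3,L[:,2]/1e3]
T=(W-P)@R*1e3; k=(abs(T[:,0])<20)&(abs(T[:,1])<40)&(T[:,2]<-20)&(T[:,2]>-70)&(im.reshape(-1,3).max(1)<75); print("fingers in tool",k.sum(),T[k].min(0).round(),T[k].max(0).round(),"tip z",np.percentile(T[k][:,2],[95,99]))
E
```

```text
time_s: 15.35
position: [0.5104, -0.1477, 0.0708]
tcp_rot: [[0.625, 0.78, -0.01], [0.78, -0.625, -0.027], [-0.027, 0.009, -1.0]]
force: [-1.0, 0.6, -0.4]
opening: 0.298
time_s: 15.55
position: [0.5102, -0.1478, 0.0708]
tcp_rot: [[0.625, 0.78, -0.01], [0.78, -0.625, -0.026], [-0.027, 0.009, -1.0]]
force: [-0.8, -0.5, 0.5]
opening: 0.299
[-27.2  33.3 101.5  -2.3  45.   13.2] [-0.043  0.02   0.052]
shift [ 0.3  0.1 58.8] roll 5.661566071892363e-05
fingers in tool 180 [-10. -28. -70.] [ 10.  21. -32.] tip z [-34.43768499 -33.07871129]
```

View pics/s8c.png

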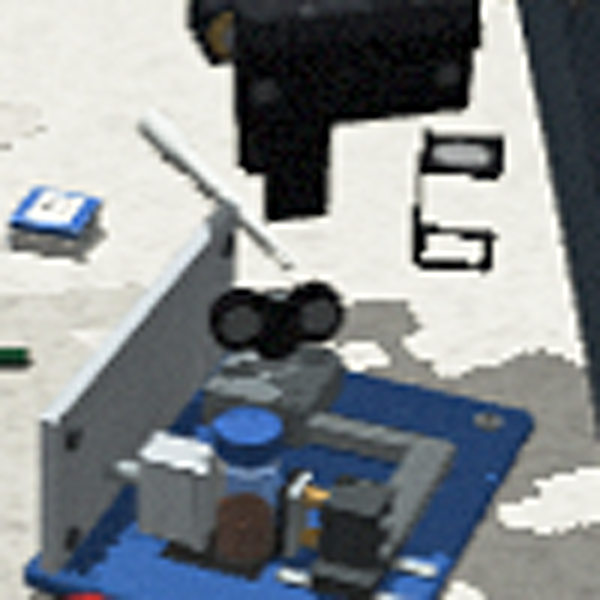

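The fingers are centred over the key. Descend and close; each row will also let me average the moment.

```bash
python3 -m inch '[[26,0,0,15,0],[26,0,0,30,0],[26,0,0,40,0],[26,0,0,48,0],[26,0,0,54,0],[26,0,0,57,0],[26,0,0,57,0]]'; python3 -m inch '[[0,0,0,0,0],[0,0,0,0,0],[0,0,0,0,0],[0,0,0,0,0],[0,0,0,0,0],[0,0,0,0,0]]'
cat > m.py <<'E'
from h import *
# noise-averaged wrench by reading while a cheap camera call passes time
F=[];M=[];
for i in range(4):
    s=bot.read_state(); F.append(s["force"]); M.append(s["moment"]); vision.capture("top")
R=s["tcp_rot"]; F=np.array(F);M=np.array(M)
print("t",s["time_s"],"F",F.mean(0).round(2),"M",M.mean(0).round(3),"sdMz",M[:,2].std().round(3),"Ftool",(F.mean(0)@R).round(2),"yaw",np.degrees(np.arctan2(R[1,1],R[0,1])).round(2),"J6",s["joint_positions"][5].round(2),"tau6",s["tau"][5].round(4),"open",(s["opening"]*87).round(2),"pos",s["position"].round(4))
E
python3 m.py
```

```text
time_s: 16.35
position: [0.51, -0.1494, 0.0139]
tcp_rot: [[0.625, 0.78, -0.01], [0.78, -0.625, -0.027], [-0.027, 0.009, -1.0]]
force: [0.7, 0.6, -0.8]
opening: 0.298
time_s: 16.95
position: [0.5123, -0.151, 0.0144]
tcp_rot: [[0.625, 0.78, -0.005], [0.78, -0.625, -0.029], [-0.026, 0.014, -1.0]]
force: [4.4, -3.6, -1.3]
opening: 0.101Traceback (most recent call last):
  File "m.py", line 7, in <module>
    print("t",s["time_s"],"F",F.mean(0).round(2),"M",M.mean(0).round(3),"sdMz",M[:,2].std().round(3),"Ftool",(F.mean(0)@R).round(2),"yaw",np.degrees(np.arctan2(R[1,1],R[0,1])).round(2),"J6",s["joint_positions"][5].round(2),"tau6",s["tau"][5].round(4),"open",(s["opening"]*87).round(2),"pos",s["position"].round(4))
                                                                                                                                                                                                                                                                  ^^^^^^^^^^^^^^^^^^^^^^^
AttributeError: 'float' object has no attribute 'round'
```

```bash
sed -i 's/(s\["opening"\]\*87).round(2)/round(s["opening"]*87,2)/' m.py; python3 m.py; python3 -m inch '[[0,0,0,0,0],[0,0,0,0,0],[0,0,0,0,0]]' >/dev/null; python3 m.py
```

```text
t 17.3 F [ 3.43 -3.94 -1.81] M [-0.623 -0.428  0.077] sdMz 0.015 Ftool [-0.88  5.11  1.9 ] yaw -38.69 J6 13.46 tau6 0.0419 open 8.98 pos [ 0.5122 -0.1509  0.0144]
t 17.8 F [ 1.79 -2.61 -1.97] M [-0.329 -0.11   0.067] sdMz 0.016 Ftool [-0.86  3.    2.03] yaw -38.69 J6 13.46 tau6 0.04 open 8.83 pos [ 0.5123 -0.1509  0.0144]
```

```bash
python3 -m inch '[[0,0,0,0,0.05],[0,0,0,0,0.1],[0,0,0,0,0.15],[0,0,0,0,0.2],[0,0,0,0,0.2],[0,0,0,0,0.2]]'; python3 m.py;  python3 -m inch '[[0,0,0,0,0.05],[0,0,0,0,0.1],[0,0,0,0,0.12],[0,0,0,0,0.12]]' >/dev/null; python3 m.py
```

```text
time_s: 18.45
position: [0.5123, -0.151, 0.0144]
tcp_rot: [[0.767, 0.641, -0.005], [0.641, -0.767, -0.029], [-0.023, 0.019, -1.0]]
force: [2.6, -2.8, -2.2]
opening: 0.1
t 18.6 F [ 2.32 -2.24 -1.94] M [-0.336 -0.08   0.01 ] sdMz 0.025 Ftool [0.39 3.16 2.  ] yaw -50.13 J6 24.89 tau6 -0.0012 open 8.51 pos [ 0.5123 -0.151   0.0144]
t 19.2 F [ 2.57 -2.48 -2.  ] M [-0.319 -0.089  0.087] sdMz 0.03 Ftool [0.85 3.44 2.06] yaw -56.97 J6 31.74 tau6 0.0824 open 8.98 pos [ 0.5123 -0.151   0.0144]
```

```bash
cat > r.py <<'E'
from rig import bot; import numpy as np
s=bot.read_state(); R=s["tcp_rot"]; print("t %.2f"%s["time_s"],"Mz %.3f"%s["moment"][2],"tau6 %.4f"%s["tau"][5],"yaw %.4f rad"%(-np.arctan2(R[1,1],R[0,1])-.6753),"qv6 %.2f"%s["qvel"][5])
E
for i in 1 2 3 4; do python3 -m inch '[[0,0,0,0,0.015]]' >/dev/null; python3 r.py; python3 -m inch '[[0,0,0,0,0.015]]' >/dev/null; python3 r.py; done
```

```text
t 19.35 Mz 0.125 tau6 -0.0188 yaw 0.3345 rad qv6 9.06
t 19.45 Mz 0.081 tau6 0.0202 yaw 0.3504 rad qv6 8.84
t 19.55 Mz 0.189 tau6 0.0217 yaw 0.3665 rad qv6 9.18
t 19.65 Mz 0.127 tau6 0.0231 yaw 0.3828 rad qv6 9.20
t 19.75 Mz 0.095 tau6 0.0233 yaw 0.3991 rad qv6 9.19
t 19.85 Mz 0.186 tau6 0.0236 yaw 0.4155 rad qv6 9.29
t 19.95 Mz 0.153 tau6 0.0237 yaw 0.4318 rad qv6 9.27
t 20.05 Mz 0.194 tau6 0.0238 yaw 0.4481 rad qv6 9.31
```

Under steady motion tau6 is a clean signal, with a free-running plateau of 0.0237. I'll continue in small batches and watch for the climb.

```bash
for i in 1 2 3 4 5; do python3 -m inch '[[0,0,0,0,0.015]]' >/dev/null; python3 r.py; done
```

```text
t 20.15 Mz 0.167 tau6 0.0239 yaw 0.4645 rad qv6 9.16
t 20.25 Mz 0.082 tau6 0.0240 yaw 0.4808 rad qv6 9.28
t 20.35 Mz 0.134 tau6 0.0277 yaw 0.4972 rad qv6 9.32
t 20.45 Mz 0.182 tau6 0.0429 yaw 0.5135 rad qv6 9.24
t 20.55 Mz 0.101 tau6 0.0582 yaw 0.5297 rad qv6 9.20
```

```bash
for i in 1 2 3 4 ; do python3 -m inch '[[0,0,0,0,0.015]]' >/dev/null; python3 r.py; done
```

```text
t 20.65 Mz 0.204 tau6 0.0737 yaw 0.5460 rad qv6 9.22
t 20.75 Mz 0.221 tau6 0.0894 yaw 0.5622 rad qv6 9.30
t 20.85 Mz 0.241 tau6 0.1053 yaw 0.5783 rad qv6 9.39
t 20.95 Mz 0.266 tau6 0.1212 yaw 0.5944 rad qv6 9.09
```

The torque climb began at about 0.49 rad and is now about +0.10 N m on both tau6 and Mz, which is snug. I'll release carefully and check by camera.

```bash
python3 -m inch '[[24,0,0,0,0],[24,0,0,0,0],[24,0,0,0,0],[24,0,0,0,0],[24,0,0,0,0],[24,0,0,0,0]]'; python3 r.py; python3 -m inch '[[24,0,0,-15,0],[24,0,0,-35,0],[24,0,0,-60,0],[24,0,0,-90,0],[24,0,0,-120,0],[24,0,0,-120,0]]'
python3 - <<'E'
from h import *
for n in ("scene","top"):
    p,d=vision.capture(n); cv2.imwrite(f"pics/{n}9.png",p[:,:,::-1]); np.save(f"pics/{n}9.npy",d)
a=cv2.imread("pics/scene8.png");b=cv2.imread("pics/scene9.png")
cv2.imwrite("pics/c9.png",np.hstack([cv2.resize(i[150:215,330:415],None,fx=4.7,fy=6,interpolation=cv2.INTER_CUBIC) for i in (a,b)]))
def cap(im):
    m=cv2.inRange(cv2.cvtColor(im,cv2.COLOR_BGR2HSV),(100,130,50),(125,255,255))
    return m
for f in "89":
    q=loc("scene",np.load(f"pics/scene{f}.npy")); k=(q[:,2]>55)&(q[:,2]<66)&(abs(q[:,0]-3)<22)&(abs(q[:,1]-43)<20); print(f,"cap top",k.sum(),np.median(q[k],0).round(1))
    k=(q[:,2]>38)&(q[:,2]<50)&(q[:,0]>-60)&(q[:,0]<-23)&(q[:,1]>28)&(q[:,1]<58);print("block",k.sum(),q[k].mean(0).round(1))
    im=cv2.imread(f"pics/scene{f}.png").reshape(-1,3); q8=loc("scene",np.load(f"pics/scene{f}.npy")); k=(q8[:,2]>50)&(q8[:,2]<66)&(q8[:,0]>-10)&(q8[:,0]<50)&(q8[:,1]<-20)&(q8[:,1]>-75)&(im.max(1)<70); t=q8[k][:,:2]; vt=np.linalg.svd(t-t.mean(0))[2]; print("key ang",np.degrees(np.arctan2(vt[0,1],vt[0,0]))%180)
E
```

```text
time_s: 21.55
position: [0.5122, -0.151, 0.0144]
tcp_rot: [[0.955, 0.296, -0.005], [0.296, -0.955, -0.03], [-0.014, 0.027, -1.0]]
force: [0.8, -0.2, -0.8]
opening: 0.276
t 21.55 Mz -0.034 tau6 0.0018 yaw 0.5945 rad qv6 -0.07
time_s: 22.15
position: [0.5156, -0.1486, 0.1382]
tcp_rot: [[0.955, 0.296, 0.002], [0.296, -0.955, -0.033], [-0.008, 0.033, -0.999]]
force: [1.1, -0.5, -1.0]
opening: 0.274
8 cap top 88 [-1.3 45.5 60.6]
block 88 [-39.1  43.8  43.2]
key ang 33.06933854143497
9 cap top 81 [ 1.5 46.  61.1]
block 89 [-34.1  44.3  43. ]
key ang 178.40510481809721
```

View pics/c9.png

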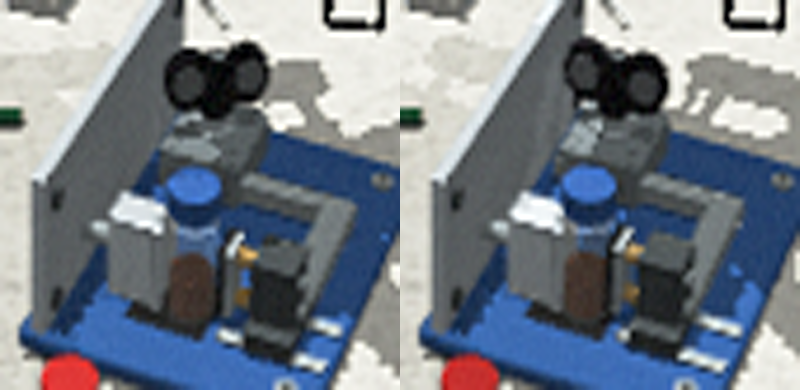

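```bash
python3 -c "
from rig import bot
print(bot.read_state()['force'],bot.hand_in())"
```

```text
the job is handed in; nothing more can be done
[-0.54161449  1.02648753 -0.41250502] None
```

The blue-capped vial is standing in the clamp, let go of, with the key turned until the pad holds it. I handed the job in at about 22 s. No verdict is reported.

**Last checks**
- **Torque:** I turned the key about 0.59 rad clockwise. Torque stayed level until about 0.49 rad, then climbed about 0.10 N m, measured both by joint 6 torque and the noisier wrist moment. By the task's figures that is roughly 10 N on the glass, inside the 3 to 20 N limits. The torque climbed more slowly than stated (0.95 instead of 1.5 N m per rad), probably from give in the grip.
- **Camera:** After release, the vial is upright and the pad touches the glass. The vial slid about 2.8 mm toward the vee, the jaw moved about 5 mm, and the key stayed where I left it. The hand was well clear at hand-in.

**What went wrong or disagreed**
- **Empty grasps:** The real fingertips are about 31 mm above the reported TCP, so the first two grasps closed on air over the vial. I found this from the depth images and corrected for it; the vial had not moved.
- **Joint limit:** Joint 6 hit its limit on the way to the key and left the tool tilted about 1.6°. I used the half-turn-equivalent grasp instead.
- **Position uncertainty:** The two cameras disagreed by about 2 mm along the clamp's x. Closing on the key also pushed the arm about 2.8 mm sideways, with about 5 N of side force.
- **Other vials:** I did not measure them afterwards. They stood in place in the pictures where they were visible, and the arm did not go near them again.

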